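# Spin the radishes dry and brake the salad spinner

## Task

Spin the washed radishes in the salad spinner: push the big pump plunger in the middle of its lid briskly all the way down, so that the basket spins, and let the plunger come fully up again. Then, with the basket still spinning, press the smaller oval brake button on the lid all the way in and keep it pressed, firmly but without forcing it, so that the basket stands still: the program finishes while still holding the button down. Leave the spinner standing where it is and the things around it undisturbed.

Things in the scene. Friction and masses are not known exactly. Their poses are not given: they have to be found in the camera images.
- spinner: salad spinner standing loose: clear round bowl, flat clear lid with white rim and ribs, 212 mm wide, lid top 148 mm above the worktop. Origin: centre of the underside, z up. The brake button is on its +x side, 66 mm from the axis; across from it, at x = -66 mm, is a flat white plate with a grey nub, 9x10x5 mm (storage catch: fixed, not used).
- plunger_top (a point): middle of the top of the pump plunger, on the spinner's axis: a black round slightly domed head 59 mm wide on a white stem, its top 203 mm above the worktop when up, 173 mm at the stop. It moves straight down, and springs up when let go.
- plunger (a joint): travel of the plunger downwards in m: 0 up, 0.030 at its stop. The spring takes 3 N at the top and 7 N at the stop, and a brisk push (0.1 m/s) some 5 N more, so push by height and not until a small force is felt; let go, it is up again within half a second.
- brake_top (a point): middle of the top of the brake button: an oval grey button with black grip ribs, 32 mm (along the spinner's x) by 44 mm, in a white collar; its top is 165 mm above the worktop when out, 157 mm at the stop. It moves straight down.
- brake (a joint): travel of the brake button downwards in m: 0 out, 0.0075 to 0.008 at its stop. Its spring takes 2 N at the start and 6 N at the stop; let go, it comes out again. At the end of its travel, from about 7.5 mm, its rubber shoe bears on the rim of the basket and halts it in well under a second; before that it does nothing. A firm push of 10 to 20 N holds it; keep it under 30 N.
- basket (a joint): angle of the basket inside the bowl in rad, counted on over many turns. Each downstroke of the plunger spins it up through a one-way drive (7 rad/s or so after a stroke at 0.05 m/s); when the plunger stops or rises the basket runs on, and coasts for half a minute or more.
- mixing_bowls: bystander: nest of black mixing bowls, 332 mm wide, 156 mm high, at the left; origin under its centre
- tongs: bystander: steel tongs, 330x65x39 mm, lying at the front left
- lemon: bystander: lemon, 78 mm long, lying behind the spinner
- onion: bystander: red onion, 84 mm, at the back
- small_bowl: bystander: small white patterned bowl, 115 mm wide, 52 mm high, at the right

How it is judged (in metres and radians):
On the way, in this order (a step that is already met when the one before it is completed fails the run):
1. the plunger is pushed down to its stop and the basket spins (value of joint plunger above 0.027 m and velocity of joint basket above 1 rad/s).
2. the plunger is up again and the basket still spins, unbraked (value of joint each of plunger, brake below 0.003 m and velocity of joint basket above 0.5 rad/s), for 0.1 s.
3. the brake button is pressed in and the basket stands still (value of joint brake above 0.0065 m and velocity of joint basket below 0.1 rad/s), for 0.5 s.
At the end, for the whole second after the job is handed in: The robot is holding the brake button at least 6.5 mm in (of 8 mm) with more than 2 N, the basket stands still (below 0.1 rad/s), the plunger is up (within 3 mm), and the spinner stands upright within 30 mm of where it was (all of step 3 and (contact force between brake and the fingers above 2 N or contact force between brake and the arm above 2 N) and value of joint plunger below 0.003 m and velocity of joint basket above -0.1 rad/s and distance of spinner from where it was at the start of the episode below 0.03 m and angle between spinner's own z axis and vertical below 0.05 rad); the arm keeps its last pose, push and grip.
It fails at once if the brake button is forced (over 45 N) (contact force between brake and the fingers above 45 N or contact force between brake and the arm above 45 N).
It fails at once if the spinner is shoved away or tipped (distance of spinner from where it was at the start of the episode above 0.03 m or angle between spinner's own z axis and vertical above 0.15 rad).
It fails at once if a bystander is disturbed (distance of any of mixing_bowls, tongs, small_bowl from where it was at the start of the episode above 0.03 m or distance of any of lemon, onion from where it was at the start of the episode above 0.04 m).
It also fails if it takes over 32 s, if anything falls off the work surface, if the arm or the gripper's body presses on something with over 40 N, if the wrist force passes 120 N, or if a joint passes its speed limit or range.

## Robot

A 6-joint arm with a two-finger parallel gripper is mounted at the origin on a cart in front of the work surface, level with it; the furniture and walls round the work are solid. World frame = base frame: x ahead of the robot, y to its left, z up, the work surface at z = 0. Lengths are in mm, angles in rad, forces in N, time in s.
With the tool pointing down it reaches from about 275 to 750 mm from the base axis. Payload 10.2 kg.
Tool frame: the origin (TCP) lies at the centre of the arm's flange, where the gripper is bolted on; the fingertips stand 173 mm ahead of it and the grasp point (between the pads) lies 155 mm ahead of it; z points along the fingers, y is the line along which they close (so a half turn about z gives the same grasp; the last joint's range is limited). The gripper opens to 85 mm and grips with 20 to 120 N. Pads are 22 mm wide; open, the fingers measure 114 mm over their backs; the gripper's body (76 mm by 85 mm) begins 54 mm behind the grasp point. The pads swing forward as they close: fully open they stand 13 mm farther back than shut.
Start: joints at [-1.465, 0.313, 1.498, -0, 1.331, -0.223], TCP at [169.514, -496.888, 404.694] pointing down, gripper open.
Joint ranges: [-2.94, 2.94], [-0.97, 2.17], [0.19, 2.56], [-1.23, 4.37], [0.02, 3.11], [-2.88, 2.88]. Speed limits (rad/s): [2.39, 2.39, 3.01, 3.14, 3.14, 3.14].

## Interface

Orientations are given as a unit quaternion [w, x, y, z].
In Python, from rig import ctrl, optics, workorder gives the robot as it stands (ctrl), with the cameras (optics) and the job (workorder).
- The arm moves only by the tool run_rows, called after "Request:" as name(argument=value, ...), one argument or row to a line, values as JSON. Schema: {"type":"object","properties":{"segments":{"type":"object","properties":{"ticks":{"type":"array","items":{"type":"array","items":{"type":"number"},"minItems":6,"maxItems":6},"minItems":1,"maxItems":8}},"additionalProperties":false,"required":["ticks"]},"aperture":{"type":"number"},"grip_n":{"type":"number"},"only":{"type":"string"},"quiet":{"type":"boolean"},"lines":{"type":"string"}},"required":["segments"],"additionalProperties":false}. segments is an object whose key "ticks" holds a list of rows, 1 to 8 of them, each of 6 numbers: dx, dy, dz in cm, then a rotation vector rx, ry, rz in rad; each row is the pose to reach, as a shift and turn from the pose commanded when the call began, along the tool's axes at that moment; what a row does not reach only later rows make up. A row lasts 1/10 s, in which the tool goes at most 50 mm and 0.15 rad, less where a joint would pass 70% of its speed; a pose out of reach is approached as far as the arm can. aperture is the opening from 0.0 (shut) to 1.0 (fully open), set as the call begins (left out keeps the last). The fingers move at their own pace and stop on an object; grip_n is the grip in N (left out, the last holds). Time passes only in rows, so rows that do not move let the fingers close. The tool returns the time, the measured TCP pose, the force, the opening and the grip force at its end. only (a regular expression) keeps the lines of the reply that match it, lines (a string "A,B") keeps lines A to B, and quiet returns only ok. Input that does not fit is refused with a message, and nothing moves.
- ctrl.sense(): the state, without advancing time (a new reading comes with each control period).
- optics.capture(name): name is "scene" or "top" or "wrist"; returns the picture (420x560x3 uint8, red, green, blue); there is no depth.
- optics.calibration(name): a dict with "fx", "fy", "cx", "cy" (pixels), "distortion" ([k1, k2, p1, p2, k3] as OpenCV has them; the pictures are not rectified), "position" and "attitude" of the camera in the world. Camera axes: x right, y down, z forward; pixel columns grow to the right and rows downward; lengths in mm; the calibration is good to about 2 mm. A picture is of the moment at which its call begins: read the wrist's pose just before it. calibration takes no time and is no camera call; for the wrist camera it gives the pose at the moment of the call.
- workorder.finish_job(): hands the job in; it is judged then, once.
The state is a dict: "time_s": time; "joints": joint angles; "dq": joint speeds; "tau": joint torques, N m; "eef_pos": TCP position; "ee_rot": TCP orientation; "force": force on the tool from outside, world axes, zero at the start; "wrist_torque": the same for the moment, N m; "grip_width": opening from 0.0 (shut) to 1.0 (fully open); "grip_force": force on a finger pad.
Only numpy, scipy, OpenCV 4.12 (cv2) and the standard library are available. Lean on these libraries where they do the work, as an engineer would, in place of code of your own. Each camera call takes 0.05 s, during which the arm holds its last target. There are 200 camera calls.

## Working session

There is one attempt and no reset: what is moved stays moved. The work goes in short steps, Python scripts to look and compute and a tool call to move; the robot and the scene stay as the last step left them, time stands still between calls to the robot, and variables do not carry over. Pictures are saved under pics/ and viewed, at most 10 in all, crops included, and the job is handed in when it is done.

```bash
mkdir -p pics; ls
```

Run:
```python
from rig import ctrl, optics, workorder
import cv2
for n in("scene","top"):
    im=optics.capture(n); cv2.imwrite(f"pics/{n}0.png",im[:,:,::-1]); print(n,optics.calibration(n))
s=ctrl.sense(); print(s)
```

```text
pics
rig.py
scene {'fx': 531.5722245964297, 'fy': 531.5722245964297, 'cx': 267.216418960667, 'cy': 213.08272873742786, 'distortion': array([-0.10895903,  0.        ,  0.        ,  0.        ,  0.        ]), 'position': array([-694.94042519,  205.06688273, 1394.04366466]), 'attitude': array([ 0.24318544, -0.60566999,  0.69719646, -0.29654982])}
top {'fx': 452.5359321867555, 'fy': 452.5359321867555, 'cx': 278.8634757677992, 'cy': 209.44325391270615, 'distortion': array([-0.00055015,  0.        ,  0.        ,  0.        ,  0.        ]), 'position': array([ 412.52235099,   -7.85701839, 1353.98580392]), 'attitude': array([ 0.03523757, -0.69881799,  0.71355675, -0.03533408])}
{'time_s': 0.1, 'joints': array([-1.46538659e+00,  3.13376214e-01,  1.49835637e+00,  2.09557120e-05,
        1.33100128e+00, -2.23402826e-01]), 'dq': array([ 4.67046440e-04, -2.00384264e-03, -4.45978757e-03, -9.76952889e-04,
       -1.90065076e-05,  3.11900469e-04]), 'tau': array([ 1.64962283e-03, -4.12902188e+01, -2.60143644e+01, -2.75300472e-04,
        3.01452725e-03,  1.00634330e-05]), 'eef_pos': array([ 169.51757119, -496.84150729,  404.20310018]), 'ee_rot': array([-5.69015033e-04,  9.86515948e-01,  1.63664162e-01,  4.38032857e-05]), 'force': array([ 0.20703427,  0.24880274, -0.07043685]), 'wrist_torque': array([-0.04358709, -0.00254112,  0.02460433]), 'grip_force': 0.0, 'grip_width': 0.9973967463583874}
```

View pics/scene0.png

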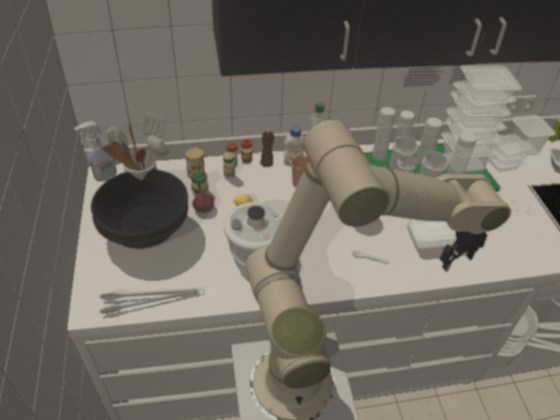

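View pics/top0.png

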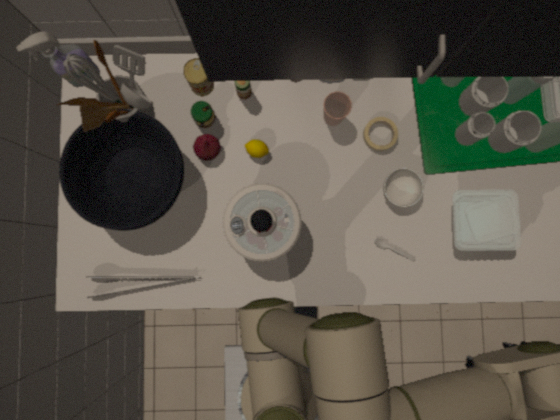

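The top view shows the spinner around (262,222), with the plunger at about (261,221) and what looks like the brake on the left at about (237,226). I'll enlarge that area.

Run:
```python
import cv2
a=cv2.imread("pics/top0.png")[177:267,207:317]
cv2.imwrite("pics/top_c.png",cv2.convertScaleAbs(cv2.resize(a,None,fx=7,fy=6.6666,interpolation=cv2.INTER_CUBIC) if 0 else cv2.resize(a,None,fx=6,fy=6,interpolation=cv2.INTER_CUBIC),alpha=1.3))
```

```text
(no output)
```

View pics/top_c.png

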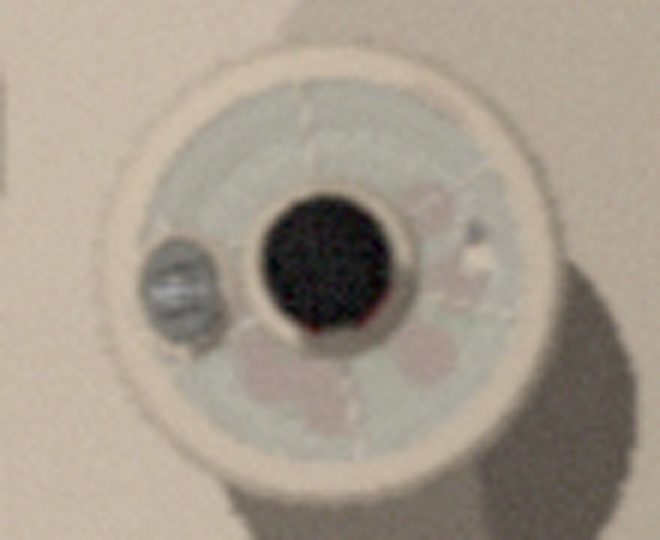

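Create h.py:
```python
import numpy as np, cv2
from rig import ctrl, optics, workorder
from scipy.spatial.transform import Rotation as R
def q(w): return R.from_quat(np.roll(w,-1))
def ray(c,uv,z):
    K=np.array([[c['fx'],0,c['cx']],[0,c['fy'],c['cy']],[0,0,1]])
    p=cv2.undistortPoints(np.array([[uv]],float),K,c['distortion'])[0,0]
    d=q(c['attitude']).apply([*p,1]); o=c['position']
    return o+d*(z-o[2])/d[2]
def proj(c,P):
    K=np.array([[c['fx'],0,c['cx']],[0,c['fy'],c['cy']],[0,0,1]]); r=q(c['attitude']).inv()
    return cv2.projectPoints(np.array([P],float),r.as_rotvec(),r.apply(-c['position']),K,c['distortion'])[0].ravel()
def rel(target_xyz,yaw=None):
    "shift in tool axes from present pose; yaw = world angle of tool x"
    s=ctrl.sense(); r=q(s['ee_rot']); 
    print('t',s['time_s'],'pos',s['eef_pos'].round(1),'F',s['force'].round(1),'shift',r.inv().apply(np.array(target_xyz)-s['eef_pos']).round(1))
    if yaw is not None:
        g=R.from_euler('z',yaw)*R.from_euler('x',np.pi); print('rotvec',(r.inv()*g).as_rotvec().round(3), 'q6',s['joints'][5])
```

Run:
```python
from h import *
c=optics.calibration("top")
P=ray(c,(261.4,220.6),203);B=ray(c,(237.2,225.1),165);L=ray(c,(262.2,222.1),148);N=ray(c,(285.8,219.5),153)
print(P,B,L,N, np.linalg.norm(B-P), (B-L)[:2],np.linalg.norm((B-L)[:2]))
a=np.arctan2(*(B-P)[1::-1]);print(np.degrees(a))
for y in (a,a+np.pi): rel([*P[:2],173+215],y)
```

```text
[500.16397358  35.89857228 203.        ] [492.51715563 101.21917571 165.        ] [500.2913661   35.92130209 148.        ] [505.54896945 -27.17250974 153.        ] 75.95561241678355 [-7.77421047 65.29787362] 65.75903472636085
96.67699358225444
t 0.1 pos [ 169.5 -496.8  404.2] F [ 0.2  0.2 -0.1] shift [ 485.  -397.4   16.8]
rotvec [-1.000e-03 -1.000e-03 -1.359e+00] q6 -0.22340282642053752
t 0.1 pos [ 169.5 -496.8  404.2] F [ 0.2  0.2 -0.1] shift [ 485.  -397.4   16.8]
rotvec [-1.000e-03  1.000e-03  1.783e+00] q6 -0.22340282642053752
```

The estimates agree with each other: the spinner axis is at (500,36) and the brake at (492.5,101). I'll shut the gripper and move above the plunger.

Units first: shifts go in cm. So 50 mm is 5, 240 mm is 24.

Request:
run_rows(
  segments={"ticks":[[2, -1.6, 0, 0, 0, -0.05], [5, -4.1, 0, 0, 0, -0.14], [8.4, -6.9, 0, 0, 0, -0.24], [11.8, -9.7, 0, 0, 0, -0.34], [15.2, -12.5, 0, 0, 0, -0.44], [18.7, -15.3, 0, 0, 0, -0.54], [22.2, -18.1, 0, 0, 0, -0.64], [24, -19.7, 0, 0, 0, -0.68]]},
  aperture=0.0,
  grip_n=40,
)

```text
time_s: 0.9
eef_pos: [333.9, -230.5, 404.6]
ee_rot: [-0.0, 0.874, 0.486, 0.0]
force: [0.6, -1.1, -0.8]
grip_width: 0.001
grip_force: 0.0
```

Run:
```python
from h import *
rel([500.2,35.9,400],np.radians(96.7))
```

```text
t 0.9 pos [ 333.9 -230.5  404.6] F [ 0.6 -1.1 -0.8] shift [314.    0.4   4.8]
rotvec [-0.    -0.001 -0.674] q6 -0.33828926482480837
```

Request:
run_rows(
  segments={"ticks":[[2.5, 0, 0, 0, 0, -0.06], [6.7, 0, 0, 0, 0, -0.15], [11.2, 0, 0, 0, 0, -0.25], [15.7, 0, 0, 0, 0, -0.35], [20.2, 0, 0, 0, 0, -0.45], [24.7, 0, 0, 0, 0, -0.55], [29, 0, 0.5, 0, 0, -0.63], [31.4, 0, 0.5, 0, 0, -0.674]]},
)

```text
time_s: 1.7
eef_pos: [501.2, 35.4, 398.8]
ee_rot: [-0.001, 0.665, 0.747, -0.0]
force: [-0.3, -1.2, 0.4]
grip_width: 0.003
grip_force: 0.0
```

Request:
run_rows(
  segments={"ticks":[[0, 0, 0, 0, 0, 0], [0, 0, 0, 0, 0, 0]]},
)

```text
time_s: 1.9
eef_pos: [500.3, 32.9, 399.3]
ee_rot: [-0.0, 0.666, 0.746, -0.0]
force: [-0.9, 0.3, 0.0]
grip_width: -0.001
grip_force: 0.0
```

Run:
```python
from h import *
s=ctrl.sense()
for n in("wrist",):
    im=optics.capture(n); cv2.imwrite(f"pics/{n}1.png",im[:,:,::-1])
c=optics.calibration("wrist")
print(proj(c,[500.2,35.9,203]),proj(c,[492.5,101.2,165]))
rel([500.2,35.9,386],np.radians(96.7))
```

```text
[278.98241223 250.40598951] [278.26391939 120.59037295]
t 1.95 pos [500.1  32.4 399.5] F [-0.8  0.4 -0.2] shift [ 3.5  0.5 13.5]
rotvec [-0.001  0.    -0.006] q6 -0.2807443892359886
```

View pics/wrist1.png

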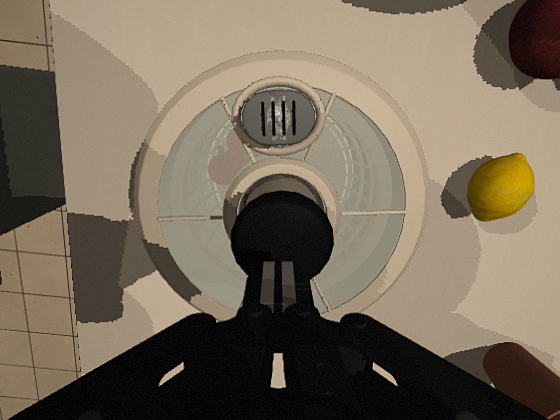

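The wrist view shows the brake at (280,117), against a predicted (278,121), and the plunger head around (282,240) under the fingertips. So the estimates hold, and I'll centre on the plunger and pump it.

In the tool's units: 55 mm is 5.5, 52 mm is 5.2.

Request:
run_rows(
  segments={"ticks":[[0.3, 0, 0.9, 0, 0, 0], [0.3, 0, 1.9, 0, 0, 0], [0.3, 0, 3, 0, 0, 0], [0.3, 0, 4.2, 0, 0, 0], [0.3, 0, 5.2, 0, 0, 0], [0.3, 0, 5.5, 0, 0, 0], [0.3, 0, 5.5, 0, 0, 0]]},
)

```text
time_s: 2.65
eef_pos: [499.8, 35.4, 346.0]
ee_rot: [0.001, 0.667, 0.745, 0.0]
force: [-6.4, -0.5, 18.4]
grip_width: 0.001
grip_force: 9.4
```

Run:
```python
from h import *
rel([500.2,35.9,346],np.radians(96.7))
```

```text
t 2.65 pos [499.8  35.4 346. ] F [-6.4 -0.5 18.4] shift [0.4 0.4 0. ]
rotvec [ 0.001  0.001 -0.005] q6 -0.2748480320982091
```

18 N against a 7 N spring, so the plunger is at its stop. Next I'll lift and move over the brake.

Request:
run_rows(
  segments={"ticks":[[0, 0, -1.2, 0, 0, 0], [0, 0, -3.2, 0, 0, 0], [0, 0, -5.2, 0, 0, 0], [1, 0, -6, 0, 0, 0], [2.8, 0, -6, 0, 0, 0], [5, 0, -6, 0, 0, 0], [6.4, 0, -6, 0, 0, 0], [6.6, 0, -5, 0, 0, 0]]},
)

```text
time_s: 3.45
eef_pos: [492.4, 102.7, 394.7]
ee_rot: [0.0, 0.666, 0.746, 0.001]
force: [0.6, -0.0, -0.3]
grip_width: -0.002
grip_force: 0.0
```

Run:
```python
from h import *
im=optics.capture("wrist"); cv2.imwrite("pics/wrist2.png",im[:,:,::-1])
im=optics.capture("wrist"); cv2.imwrite("pics/wrist3.png",im[:,:,::-1])
a=cv2.imread("pics/wrist2.png").astype(int);b=im[:,:,::-1].astype(int);print((abs(a-b).max(2)>60).sum())
c=optics.calibration("wrist");print(proj(c,[492.5,101.2,165]))
rel([492.5,101.2,340],np.radians(96.7))
```

```text
2883
[279.00248053 235.28176713]
t 3.55 pos [492.4 101.5 392.8] F [ 0.3 -0.2 -0.9] shift [-0.3  0.2 52.8]
rotvec [-0.003 -0.    -0.004] q6 -0.1428306718305797
```

View pics/wrist3.png

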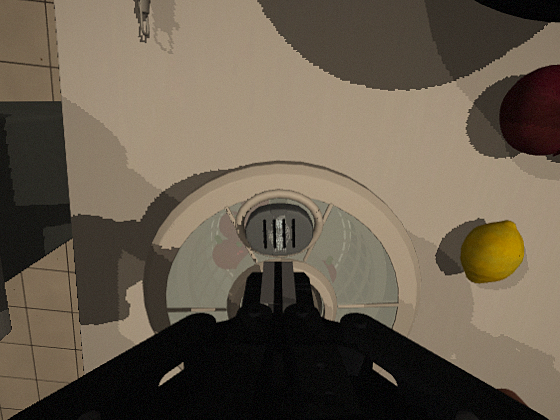

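The button is at (280,229), close to the prediction, so the tip is right above it. Descending to just over it.

In the tool's units: 28 mm is 2.8, 1 mm is 0.1.

Request:
run_rows(
  segments={"ticks":[[0.1, 0, 1.2, 0, 0, 0], [0.1, 0, 2.8, 0, 0, 0], [0.1, 0, 4.2, 0, 0, 0], [0.1, 0, 5.1, 0, 0, 0], [0.1, 0, 5.3, 0, 0, 0], [0.1, 0, 5.3, 0, 0, 0]]},
)

```text
time_s: 4.15
eef_pos: [492.7, 102.1, 341.6]
ee_rot: [-0.0, 0.667, 0.745, -0.0]
force: [-0.2, 0.3, 0.6]
grip_width: 0.002
grip_force: 0.0
```

Run:
```python
from h import *
rel([492.5,101.2,330],np.radians(96.7))
```

```text
t 4.15 pos [492.7 102.1 341.6] F [-0.2  0.3  0.6] shift [-0.9 -0.3 11.6]
rotvec [-0.     0.    -0.005] q6 -0.14056597525120826
```

Request:
run_rows(
  segments={"ticks":[[0, 0, 0.3, 0, 0, 0], [0, 0, 0.6, 0, 0, 0], [0, 0, 0.9, 0, 0, 0], [0, 0, 1.1, 0, 0, 0], [0, 0, 1.15, 0, 0, 0], [0, 0, 1.15, 0, 0, 0]]},
)

```text
time_s: 4.75
eef_pos: [492.7, 102.3, 330.5]
ee_rot: [0.0, 0.666, 0.746, 0.0]
force: [0.2, -0.6, 4.6]
grip_width: -0.003
grip_force: 2.3
```

Request:
run_rows(
  segments={"ticks":[[0, 0, 0.05, 0, 0, 0], [0, 0, 0.05, 0, 0, 0], [0, 0, 0.05, 0, 0, 0]]},
)

```text
time_s: 5.05
eef_pos: [492.7, 102.3, 329.9]
ee_rot: [0.0, 0.666, 0.746, 0.0]
force: [2.2, -0.7, 5.3]
grip_width: 0.0
grip_force: 2.6
```

Request:
run_rows(
  segments={"ticks":[[0, 0, 0.05, 0, 0, 0], [0, 0, 0.05, 0, 0, 0], [0, 0, 0.05, 0, 0, 0]]},
)

```text
time_s: 5.35
eef_pos: [492.7, 102.3, 329.8]
ee_rot: [0.001, 0.666, 0.746, 0.0]
force: [1.4, -1.8, 9.5]
grip_width: -0.001
grip_force: 4.4
```

The force now rises faster than the spring alone would explain, so the stop is reached. A little more for a firm hold.

In the tool's units: 0.5 mm is 0.05.

Request:
run_rows(
  segments={"ticks":[[0, 0, 0.05, 0, 0, 0], [0, 0, 0.05, 0, 0, 0], [0, 0, 0.05, 0, 0, 0], [0, 0, 0.05, 0, 0, 0], [0, 0, 0.05, 0, 0, 0], [0, 0, 0.05, 0, 0, 0], [0, 0, 0.05, 0, 0, 0], [0, 0, 0.05, 0, 0, 0]]},
)

```text
time_s: 6.15
eef_pos: [492.7, 102.3, 329.8]
ee_rot: [0.001, 0.666, 0.746, 0.0]
force: [-1.0, -1.1, 13.3]
grip_width: 0.002
grip_force: 6.2
```

Run:
```python
from h import *
a=optics.capture("wrist");F=ctrl.sense()['force'];b=optics.capture("wrist")
for _ in range(4): b=optics.capture("wrist")
print(F,ctrl.sense()['force'],ctrl.sense()['eef_pos'],(abs(a.astype(int)-b).max(2)>60).sum())
cv2.imwrite("pics/w4.png",b[:,:,::-1])
```

```text
[-0.63151636 -2.29348692 12.86660926] [-0.62302879 -1.02008714 11.73032088] [492.65122338 102.29800028 329.73744431] 5
```

View pics/w4.png

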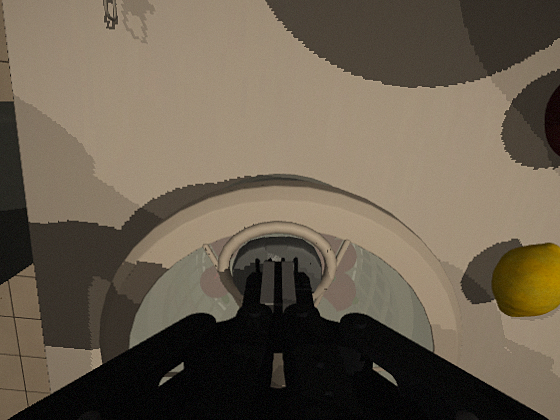

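The fingers are on the button at (277,265), which is sunk in its collar. Frames taken 0.25 s apart barely differ, so the basket is standing still, held at about 12–13 N. Handing in.

```bash
python3 -c "
from rig import ctrl, optics, workorder
print(workorder.finish_job())"
```

```text
the job is handed in; nothing more can be done
None
```

I pumped the plunger once to its stop and let it up, then pressed the brake, and handed the job in still holding it at about 12–13 N with the basket at a standstill; no verdict was returned, and I inferred the spinning and the plunger's return rather than measuring them.

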